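# Padlock the controlled-drugs box

## Task

Lock up the drugs box: lower its lid right down, swing the padlock's open shackle round until its free end stands over the holes of the two steel eyes (the lid's eye lies on the box's), and press it down through both eyes into the lock until the hidden catch clicks and holds it down when you let go. Feel for the click instead of forcing it: the catch gives at about 12 N, and the lock and its bracket must not be pressed with more than about 20 N. Leave the padlock standing in its bracket, locked and let go, and do not disturb the other things on the bench.

Things in the scene. Friction and masses are not known exactly. Their poses are not given: they have to be found in the camera images.
- box: grey steel drugs box, fixed, 170 mm (x) x 240 mm (y), rim 66 mm up. Origin under its centre, at bench level or up to 5 mm above. Its -x side is the hasp side; at its middle a bracket (floor 14 mm up, two cheeks, low lip) in which the padlock stands loosely, 2 mm play all round. Over the padlock's toe socket a 28 x 30 x 2 mm steel eye with a vertical 14 mm hole sticks out of the rim
- lid (a joint): lid angle (rad) about a level hinge along the box's y at x = +85, z = +66 mm of the box's frame; 0 shut, positive open; starts 0.45 to 1.0. Stiff: stays where left, 1 to 3 N at the front edge move it. Shut, its flat top is 78 mm above the box's origin, its front edge at x = -88 mm. It carries a second 2 mm eye that, once shut, lies on the box's eye, hole over hole
- lid_edge (a point): point on the lid's top face, 8 mm in from the middle of its front edge, 165 mm from the hinge line; moves with the lid
- padlock: brass padlock with a round dial in front, body 24 (x) x 54 (y) x 48 mm tall, about 0.4 kg with its shackle, in the bracket, axes along the box's; origin under the body's centre. Shackle legs 34 mm apart: the heel leg (never leaves the body) at y = +17 mm; at y = -17 mm, under the eyes, the 11.5 mm socket for the free leg, the toe
- shackle_swing (a joint): turn of the shackle (rad) about the upright heel leg; bow_top is 17 mm, the toe 34 mm from that axis. 0: toe over the eyes' holes (y = -17 mm of the padlock). Positive: clockwise from above, toe out on the -x side, away from the box. Starts 0.7 to 1.4; turns freely from -0.3 to 2.6 while raised, with no stop at 0; cannot turn with the toe in the eyes
- shackle_lift (a joint): shackle height (m). 0.028: raised, where a spring (3 N raised, 6 N down) holds it, the toe's tip 3 mm clear of the shut lid's eye. Pressed, it passes the eyes, then the hidden pawl resists (10 to 14 N in all) and snaps over at a lift of 0.001 to 0.013, different each time and not to be seen; a rigid stop lies 1.3 mm lower. Caught, it stays under 0.013 when let go; uncaught, it springs up
- bow_top (a point): middle of the bar at the top of the shackle's bow: round, 9 mm thick, a half circle of 17 mm radius, level along the heel-to-toe line at the top; can be pinched across from above or pushed on. Starts about 124 mm above the box's origin; locked, 97 to 109 mm, some 20 mm over the shut lid. Its x axis is level and square to the bow's plane
- toe (a point): tip of the shackle's free leg (round-nosed, 9 mm thick), 53.5 mm below and 17 mm beside bow_top
- lower_eye (a point): centre of the hole in the box's eye, at the eye's top face: x = -98.5, y = -17, z = +66 mm in the box's frame; axes as the box's. The heel leg stands 34 mm from it along the box's +y, give or take the padlock's play
- stain_bottle: amber glass stain bottle with black cap, 44 mm across, 85 mm tall, standing; origin under its centre. A bystander
- vial: small clear medicine vial with metal cap, 26 mm across, 45 mm tall, standing; origin under its centre. A bystander
- slide_box: blue plastic box for microscope slides, 84 x 100 x 34 mm; origin under its centre. A bystander
- beaker: glass beaker, 68 mm across, 90 mm tall; origin under its centre. A bystander
- petri_dish: clear Petri dish with lid, 92 mm across, 16 mm tall; origin under its centre. A bystander
- wash_bottle: white squeeze bottle with bent spout, 70 mm across, 190 mm tall; origin under its centre. A bystander
- marker_pen: white marker pen with black cap, 130 mm long, 16 mm thick, lying along its x; origin under its middle. A bystander
There are look-alikes about, which are no part of the job. What is shaped like the padlock but blue, green or pink is not meant.

How it is judged (in metres and radians):
On the way, in this order (a step that is already met when the one before it is completed fails the run):
1. the lid is shut (value of joint lid below 0.02 rad), for 0.1 s.
2. the shackle's toe is down through both eyes (value of joint lid below 0.02 rad and horizontal distance between toe and lower_eye below 0.005 m and z of toe in the frame of lower_eye below -0.001 m), for 0.05 s.
At the end, for the whole second after the job is handed in: lid shut (within 0.02 rad); the shackle's toe down through both eyes (within 5 mm of the hole's centre, at least 8 mm below the box's eye) and, let go, held there by the pawl (lift under 16 mm; uncaught it springs up to 28 mm); padlock upright and still in its bracket (value of joint lid below 0.02 rad and value of joint shackle_lift below 0.016 m and horizontal distance between toe and lower_eye below 0.005 m and z of toe in the frame of lower_eye below -0.008 m and angle between padlock's own z axis and vertical below 0.1 rad and linear speed of padlock below 0.02 m/s); the robot touches nothing.
It fails at once if the padlock presses on its bracket or the box with over 30 N (its weight of 4 to 5 N included) (contact force between padlock and box above 30 N).
It fails at once if a bystander is moved by more than 30 mm (distance of any of stain_bottle, vial, slide_box, beaker, petri_dish, wash_bottle, marker_pen from where it was at the start of the episode above 0.03 m).
It also fails if it takes over 69 s, if anything falls off the work surface, if the arm or the gripper's body presses on something with over 40 N, if the wrist force passes 120 N, or if a joint passes its speed limit or range.

## Robot

A 6-joint arm with a two-finger parallel gripper is mounted at the origin on the work surface. World frame = base frame: x ahead of the robot, y to its left, z up, the work surface at z = 0. Lengths are in mm, angles in rad, forces in N, time in s.
With the tool pointing down it reaches from about 400 to 925 mm from the base axis. Payload 12.5 kg.
Tool frame: the origin (TCP) lies midway between the tips of the shut fingers; the grasp point (between the pads) lies 19 mm behind it (env.grip_depth is the distance from the TCP to the grasp point, in mm); z points along the fingers, y is the line along which they close (so a half turn about z gives the same grasp; the last joint's range is limited). The gripper opens to 95 mm and grips with 3 to 60 N. Pads are 20 mm wide; open, the fingers measure 119 mm over their backs; the gripper's body (75 mm by 180 mm) begins 59 mm behind the grasp point.
Start: joints at [-1.356, 0.491, 1.559, -0, 1.092, -0.106], TCP at [197.102, -593.125, 214.661] pointing down, gripper open.
Joint ranges: [-3.1, 3.1], [-0.84, 2.19], [0.05, 2.79], [-1.13, 4.28], [0.06, 2.93], [-2.69, 2.69]. Speed limits (rad/s): [2.22, 2.22, 2.79, 3.14, 3.14, 3.14].

## Interface

Orientations are given as [roll, pitch, yaw] about the fixed x, y, z axes, in that order (R = Rz(yaw) Ry(pitch) Rx(roll)).
In Python, from cell import monitor, viewer, order, env gives the robot as it stands.
- The arm moves only by the tool move_arm, never from a script. Its argument "moves" is one flat list of numbers, 4 for each row, row after row: the shift along the tool's x, y, z normalised to -1 to 1, where 1 is 0.15 m, then the turn about the tool's z normalised to -1 to 1, where 1 is pi/2 rad. A call has 1 to 10 rows; each row shifts and turns the commanded pose from where the row before left it, along the tool's axes as they then stand; what a row does not reach is not made up. A row lasts 1/8 s, in which the tool goes at most 62.5 mm and 10.7 degrees, less where a joint would pass 70% of its speed; a pose out of reach is approached as far as the arm can. A call with a number of a shift or a turn outside -1 to 1 is refused whole. A call with a gripper value outside its range is refused whole. "claw" is the finger opening in mm, from 0 to 95.1, set as the call begins (left out, the last holds). The fingers move at their own pace and stop on an object; the grip force is fixed at half the most. Time passes only in rows, so rows that do not move let the fingers close. It gives the time, the measured TCP pose, the force, the opening and the grip force at its end, in the units of the state.
- monitor.state(): the state, without advancing time (a new reading comes with each control period).
- viewer.read_camera(name): name is "side" or "top" or "wrist"; returns the picture (420x560x3 uint8, red, green, blue); there is no depth.
- viewer.camera_info(name): a dict with "K" (3x3 intrinsics, pixels), "camera_from_world" (4x4, takes a point from world to camera coordinates). Camera axes: x right, y down, z forward; pixel columns grow to the right and rows downward; lengths in mm; the calibration is good to about 2 mm. A picture is of the moment at which its call begins: read the wrist's pose just before it. camera_info takes no time and is no camera call; for the wrist camera it gives the pose at the moment of the call.
- order.job_done(): hands the job in; it is judged then, once.
The state is a dict: "t": time; "joints": joint angles; "qvel": joint speeds; "tau": joint torques, N m; "eef_pos": TCP position; "tcp_rot": TCP orientation; "ft_force": force on the tool from outside, world axes, zero at the start; "moment": the same for the moment, N m; "opening": opening from 0.0 (shut) to 1.0 (fully open); "grip_force": force on a finger pad.
Only numpy, scipy, OpenCV 4.12 (cv2) and the standard library are available. Lean on these libraries where they do the work, as an engineer would, in place of code of your own. Each camera call takes 0.05 s, during which the arm holds its last target. There are 200 camera calls.

## Working session

There is one attempt and no reset: what is moved stays moved. The work goes in short steps, Python scripts to look and compute and a tool call to move; the robot and the scene stay as the last step left them, time stands still between calls to the robot, and variables do not carry over. Pictures are saved under pics/ and viewed, at most 11 in all, crops included, and the job is handed in when it is done.

Besides the shell and the picture viewer there is one more tool, called after ">>>" by a JSON object that holds its "method" and its "body". move_arm: Moves the arm, as the interface text tells. Scaled input: -1 to 1 covers 0.15 m each way for a shift and pi/2 rad each way for a turn. Its arguments: {"type":"object","properties":{"moves":{"type":"array"},"claw":{"type":"number"}},"required":["moves"]}

```bash
mkdir -p pics; ls; python3 - <<'E'
from cell import monitor, viewer
import cv2, numpy as np
print(monitor.state())
for n in ("top","side"):
    im=viewer.read_camera(n); cv2.imwrite(f"pics/{n}0.png",im[...,::-1])
    i=viewer.camera_info(n); print(n,i)
E
```

```text
pics
{'t': 0.0, 'joints': array([-1.35560689e+00,  4.91557661e-01,  1.55946405e+00, -5.05182119e-05,
        1.09171158e+00, -1.05610082e-01]), 'qvel': array([-0.00088798,  0.00191803,  0.00080229,  0.0011903 , -0.00060887,
        0.00146679]), 'tau': array([ 2.43028808e-03, -6.12638426e+01, -2.58182716e+01,  6.93232007e-02,
        4.82455327e-02, -8.25799111e-05]), 'eef_pos': array([ 197.02740445, -592.86219328,  214.05790761]), 'tcp_rot': array([-3.14045365e+00, -7.56841413e-05,  3.20822786e-01]), 'ft_force': array([-0.54385722, -0.07168902,  0.17487918]), 'moment': array([-0.03135748, -0.01247511, -0.03860466]), 'grip_force': 0.0, 'opening': 0.9984698011093882}
top {'K': array([[405.24866413,   0.        , 270.01337637],
       [  0.        , 405.24866413, 209.19067226],
       [  0.        ,   0.        ,   1.        ]]), 'camera_from_world': array([[-4.02810641e-03, -9.99977059e-01,  5.44566640e-03,
        -1.75992392e+01],
       [-9.74501678e-01,  2.70364741e-03, -2.24363922e-01,
         5.78051411e+02],
       [ 2.24344052e-01, -6.21057280e-03, -9.74490213e-01,
         1.05257533e+03],
       [ 0.00000000e+00,  0.00000000e+00,  0.00000000e+00,
         1.00000000e+00]])}
side {'K': array([[507.15256041,   0.        , 274.86440397],
       [  0.        , 507.15256041, 210.98331756],
       [  0.        ,   0.        ,   1.        ]]), 'camera_from_world': array([[ 9.89535555e-01, -1.43523839e-01, -1.48422950e-02,
        -5.56028816e+02],
       [-1.10781290e-01, -6.89800007e-01, -7.15474288e-01,
         1.15718020e+02],
       [ 9.24494011e-02,  7.09631495e-01, -6.98481388e-01,
         1.14195197e+03],
       [ 0.00000000e+00,  0.00000000e+00,  0.00000000e+00,
         1.00000000e+00]])}
```

View pics/top0.png

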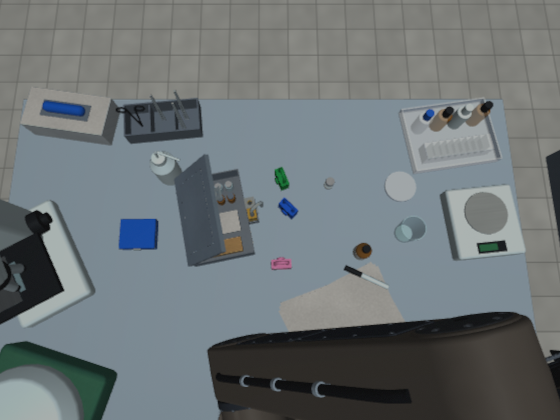

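View pics/side0.png

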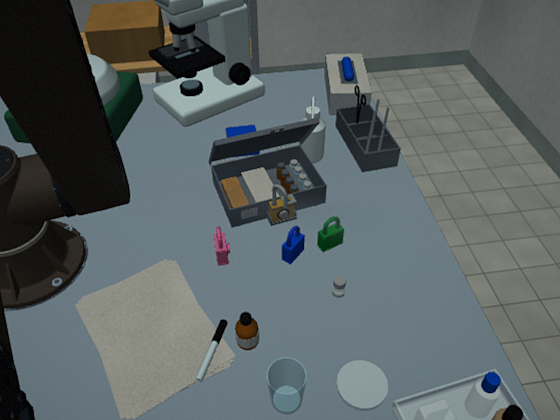

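```bash
python3 - <<'E'
import cv2, numpy as np
t=cv2.imread("pics/top0.png")[145:275,165:305]; s=cv2.imread("pics/side0.png")[110:260,200:340]
t=cv2.resize(t,None,fx=4,fy=4,interpolation=cv2.INTER_CUBIC)[:600,:400+160]
s=cv2.resize(s,None,fx=4,fy=4,interpolation=cv2.INTER_CUBIC)
t=cv2.convertScaleAbs(t,alpha=1.6);s=cv2.convertScaleAbs(s,alpha=1.6)
cv2.imwrite("pics/tc.png",t);cv2.imwrite("pics/sc.png",s)
E
cat > h.py <<'E'
import numpy as np, cv2
from cell import monitor, viewer, order, env
from scipy.spatial.transform import Rotation as R
def ray(n,u,v,info=None):
    i=info or viewer.camera_info(n); T=np.array(i["camera_from_world"]); Rm=T[:3,:3]
    c=-Rm.T@T[:3,3]; d=Rm.T@np.linalg.solve(i["K"],[u,v,1.]); return c,d/np.linalg.norm(d)
def onz(n,u,v,z,info=None):
    c,d=ray(n,u,v,info); return c+d*(z-c[2])/d[2]
def tri(rays):
    A=sum(np.eye(3)-np.outer(d,d) for c,d in rays); b=sum((np.eye(3)-np.outer(d,d))@c for c,d in rays)
    p=np.linalg.solve(A,b); return p,[np.linalg.norm((np.eye(3)-np.outer(d,d))@(p-c)) for c,d in rays]
def proj(n,p,info=None):
    i=info or viewer.camera_info(n); q=np.array(i["camera_from_world"])@np.r_[p,1]; q=i["K"]@q[:3]; return q[:2]/q[2]
E
```

```text
(no output)
```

View pics/tc.png

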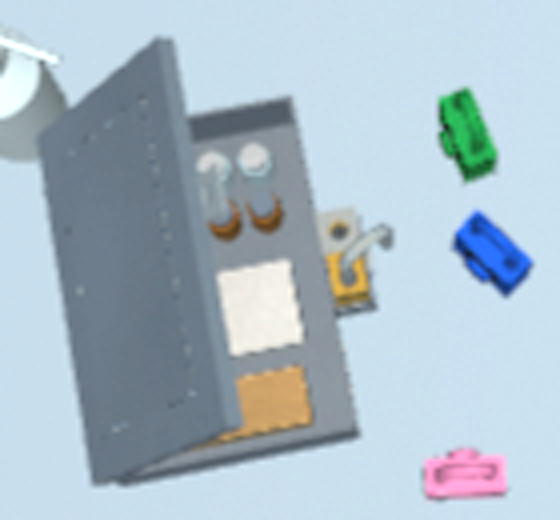

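View pics/sc.png

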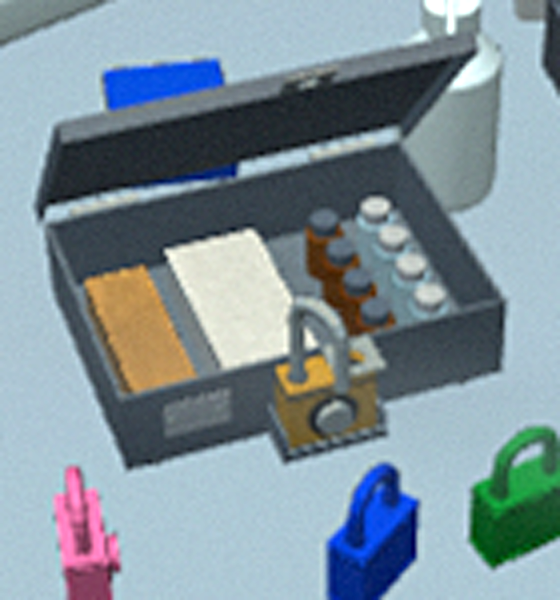

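```bash
python3 - <<'E'
from h import *
def T(t,s):
    t=(165+t[0]/4,145+t[1]/4); s=(200+s[0]/4,110+s[1]/4)
    return tri([ray("top",*t),ray("side",*s)])
A=T((292,97),(503,305)); B=T((358,435),(128,397)); print("rim",A,B)
d=(B[0]-A[0]); print("yaw of y",np.arctan2(d[1],d[0]),np.linalg.norm(d))
print("lid corners",T((165,40),(475,42)),T((237,430),(58,128)))
print("heel leg",T((349,274),(298,375)),"bow",T((370,240),(318,303)))
print("eye",onz("top",165+338/4,145+230/4,68),onz("side",200+366/4,110+352/4,68))
for z in (66,68,70):print(onz("top",165+292/4,145+97/4,z),onz("top",165+358/4,145+435/4,z),onz("side",200+503/4,110+305/4,z),onz("side",200+128/4,110+397/4,z))
E
```

```text
rim (array([694.42182884,  70.20711591,  68.23448199]), [np.float64(1.2801365871865888), np.float64(1.2801365871867345)]) (array([461.30144303,  23.22601066,  70.89049528]), [np.float64(6.831101377291105), np.float64(6.831101377291153)])
yaw of y -2.9427249148655577 237.82218765008037
lid corners (array([684.53057615, 138.34940827, 209.80139963]), [np.float64(1.8725254160962708), np.float64(1.8725254160961957)]) (array([443.46667387,  88.43990817, 215.03809015]), [np.float64(2.7854252616499457), np.float64(2.785425261649871)])
heel leg (array([565.8185517 ,  29.29389099,  68.90223167]), [np.float64(0.548337004423408), np.float64(0.5483370044234791)]) bow (array([574.59697777,  13.3246787 , 136.33121455]), [np.float64(1.6073210938865286), np.float64(1.607321093886372)])
eye [596.59705386  37.05839464  68.        ] [608.38334913  43.36694105  68.        ]
[693.8241745  70.2981509  66.       ] [455.03349285  22.66194579  66.        ] [696.41739574  73.15445756  66.        ] [468.12345876  29.86820959  66.        ]
[693.15098998  70.14593122  68.        ] [454.79865177  22.59717099  68.        ] [695.82456869  70.96261798  68.        ] [468.09699654  27.78375704  68.        ]
[692.47780545  69.99371155  70.        ] [454.5638107   22.53239618  70.        ] [695.23174165  68.7707784   70.        ] [468.07053431  25.69930449  70.        ]
```

>>> {"method": "move_arm", "body": {"moves": [0.28,-0.155,-0.065,0,0.28,-0.155,-0.065,0,0.28,-0.155,-0.065,0,0.28,-0.155,-0.065,0,0.28,-0.155,-0.065,0,0.28,-0.155,-0.065,0,0.28,-0.155,-0.065,0,0.28,-0.155,-0.065,0,0.28,-0.155,-0.065,0,0.28,-0.155,-0.065,0], "claw": 0}}

```text
t: 1.35
eef_pos: [523.2, -238.7, 312.3]
tcp_rot: [-3.141, 0.0, 0.321]
ft_force: [-0.0, -1.2, -0.7]
opening: 0.025
grip_force: 0.0
```

>>> {"method": "move_arm", "body": {"moves": [0.096,-0.32,0,0,0.096,-0.32,0,0,0.096,-0.32,0,0,0.096,-0.32,0,0,0.096,-0.32,0,0,0.096,-0.32,0,0,0.096,-0.32,0,0,0,0,0,0.077]}}

```text
t: 2.35
eef_pos: [511.5, 113.4, 311.8]
tcp_rot: [-3.141, 0.001, 0.201]
ft_force: [0.5, -0.5, 0.2]
opening: 0.003
grip_force: 0.0
```

>>> {"method": "move_arm", "body": {"moves": [0,0,0.24,0,0,0,0.24,0,0,0,0.2,0,0,0.053,0.07,0,0,0.053,0.07,0,0,0.053,0.07,0,0,0.053,0.07,0]}}

```text
t: 3.22
eef_pos: [520.3, 71.3, 172.3]
tcp_rot: [3.127, -0.003, 0.203]
ft_force: [-9.5, -62.1, 45.1]
opening: 0.038
grip_force: 44.8
```

>>> {"method": "move_arm", "body": {"moves": [0,0.03,-0.1,0,0,0.03,-0.2,0,0,0,-0.3,0,0,0,-0.3,0]}}

```text
t: 3.72
eef_pos: [519.9, 70.6, 304.2]
tcp_rot: [-3.141, 0.001, 0.2]
ft_force: [-0.5, -0.1, 0.1]
opening: 0.004
grip_force: 0.0
```

```bash
python3 - <<'E'
from h import *
ims=[]
im=viewer.read_camera("side");a=cv2.resize(im[90:250,190:340,::-1],None,fx=2.6,fy=2.6)
b=viewer.read_camera("wrist")[...,::-1]
b=cv2.resize(b,(416,312)); 
c=np.zeros((600,800,3),np.uint8);c[:a.shape[0],:a.shape[1]]=a; c[:312,390:800]=b[:,:410]
t=viewer.read_camera("top")[140:280,160:310,::-1];t=cv2.resize(t,None,fx=2,fy=2);c[312:592,400:700]=t
cv2.imwrite("pics/m1.png",cv2.convertScaleAbs(c,alpha=1.5)); print(monitor.state()["ft_force"],monitor.state()["eef_pos"])
E
```

```text
[ 0.16238909  0.11245756 -0.71487889] [520.61925706  70.69290791 304.81053474]
```

View pics/m1.png

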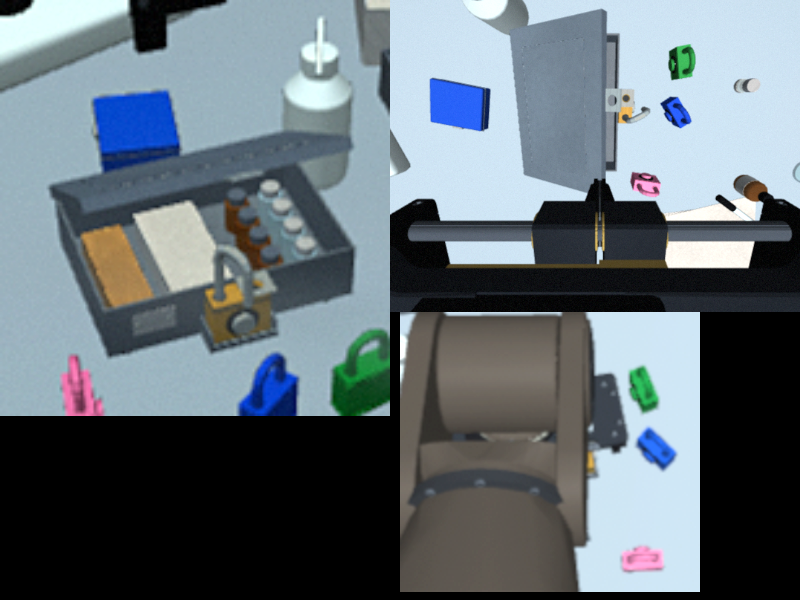

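```bash
python3 - <<'E'
from h import *
yx=1.769; X=np.array([np.cos(yx),np.sin(yx),0]); Y=np.array([-X[1],X[0],0]); O=np.array([576,47,0])+85*X
print(O)
for px in ((210,163),(325.8,145)):
    c,d=ray("side",*px); r=[]
    H=O+85*X+[0,0,68]
    for s in np.linspace(700,1300,1201):
        p=c+d*s-H; h=-p@X; z=p[2]; r.append((abs(np.hypot(h,z)-173.4),np.arctan2(z,h)-.069,p@Y))
    r=sorted(r)[:2]; print(r)
E
```

```text
[559.26277823 130.33585907   0.        ]
[(np.float64(0.18827812336772354), np.float64(0.6557910062494561), np.float64(139.27653649182164)), (np.float64(0.30682204452674), np.float64(0.655927616325245), np.float64(139.21084723673968))]
[(np.float64(0.11622642748565681), np.float64(0.5467964175150672), np.float64(-128.7945361300365)), (np.float64(0.350320627963697), np.float64(0.5465844645532258), np.float64(-128.970561451027))]
```

>>> {"method": "move_arm", "body": {"moves": [0,-0.175,0,0,0,0,0.32,0,0,0,0.32,0,0,0,0.32,0,0,0,0.06,0,0,0,0.06,0]}}

```text
t: 4.62
eef_pos: [515.3, 96.4, 141.3]
tcp_rot: [3.141, -0.0, 0.2]
ft_force: [0.1, -0.9, 0.8]
opening: 0.007
grip_force: 0.6
```

>>> {"method": "move_arm", "body": {"moves": [0,0,0.06,0,0,0,0.06,0,0,0,0.06,0,0,0,0.06,0]}}

```text
t: 5.12
eef_pos: [515.0, 96.3, 104.7]
tcp_rot: [3.141, -0.0, 0.2]
ft_force: [0.0, 0.1, 1.4]
opening: 0.005
grip_force: 0.6
```

>>> {"method": "move_arm", "body": {"moves": [0,0,0.05,0,0,0,0.05,0,0,0,0.03,0]}}

```text
t: 5.5
eef_pos: [514.9, 96.3, 85.1]
tcp_rot: [3.142, 0.0, 0.2]
ft_force: [-1.0, -1.3, -0.0]
opening: 0.005
grip_force: 0.5
```

>>> {"method": "move_arm", "body": {"moves": [0,0,0.014,0,0,0,0.007,0,0,0,0.007,0]}}

```text
t: 5.88
eef_pos: [515.0, 96.3, 82.9]
tcp_rot: [3.141, -0.001, 0.2]
ft_force: [-8.6, -1.8, 29.9]
opening: 0.002
grip_force: 15.4
```

>>> {"method": "move_arm", "body": {"moves": [0,0,0.007,0]}}

```text
t: 6.0
eef_pos: [515.0, 96.3, 82.7]
tcp_rot: [3.141, -0.001, 0.2]
ft_force: [-11.8, -2.6, 44.2]
opening: 0.002
grip_force: 22.0
```

>>> {"method": "move_arm", "body": {"moves": [0,0,0.007,0]}}

```text
t: 6.12
eef_pos: [515.1, 96.3, 82.6]
tcp_rot: [3.141, -0.002, 0.2]
ft_force: [-16.7, -2.3, 56.6]
opening: 0.011
grip_force: 28.6
```

>>> {"method": "move_arm", "body": {"moves": [0,0,-0.05,0,0,0,-0.3,0,0,0,-0.35,0,0,0,-0.35,0,-0.1,0.27,0,0,-0.1,0.27,0,0,0,0,0,0,0,0,0,0], "claw": 30}}

```text
t: 7.12
eef_pos: [501.7, 11.3, 236.8]
tcp_rot: [-3.141, -0.0, 0.199]
ft_force: [1.0, -0.2, -0.5]
opening: 0.319
grip_force: 0.0
```

```bash
python3 - <<'E'
from h import *
import pickle
i=viewer.camera_info("wrist"); im=viewer.read_camera("wrist")[...,::-1]; pickle.dump(i,open("w1.pkl","wb"))
cv2.imwrite("pics/w1.png",im); cv2.imwrite("pics/w1s.png",cv2.convertScaleAbs(cv2.resize(im,(800,600),interpolation=cv2.INTER_CUBIC),alpha=1.4))
s=monitor.state();print(s["eef_pos"],s["tcp_rot"]); T=i["camera_from_world"]; print(-T[:3,:3].T@T[:3,3],i["K"][0,0])
s=viewer.read_camera("side")[...,::-1]; cv2.imwrite("pics/s2.png",s)
E
```

```text
[501.74026     11.60452951 236.78643582] [-3.14148668e+00 -6.20616147e-05  2.00126024e-01]
[580.90352212  26.75445887 406.49191714] 302.9046477824123
```

View pics/w1s.png

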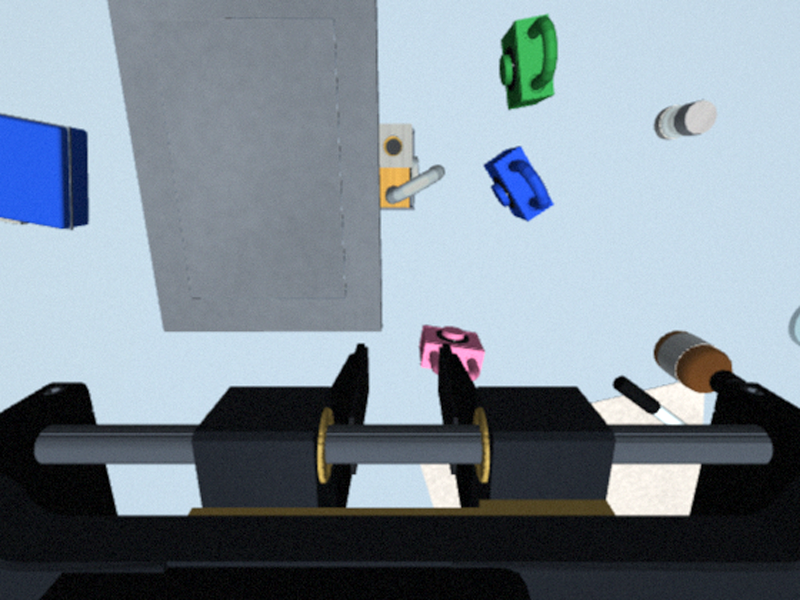

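```bash
python3 - <<'E'
from h import *
import pickle
i=pickle.load(open("w1.pkl","rb"))
q=lambda u,v,z:onz("w",u*.7,v*.7,z,i)
e1,e2=q(377.5,0,83),q(381.5,328,83); d=e2-e1; print("edge",e1,e2,"y yaw",np.arctan2(d[1],d[0]))
eye=q(393.5,146.5,73);print("eye",eye)
im=cv2.imread("pics/w1.png"); c=im[80:155,255:330]; hsv=cv2.cvtColor(c,cv2.COLOR_BGR2HSV)
# bow: grey bar pixels outside the brass
m=((hsv[...,1]<45)&(hsv[...,2]>60)&(hsv[...,2]<165)).astype(np.uint8)
print("\n".join("%d "%(80+r)+"".join(".#"[x] for x in m[r,10:64]) for r in range(24,62)))
print(265)
for z in (112,129): print(q(391,195,z),q(440,172,z))
yw=-2.943
Y=np.array([np.cos(yw),np.sin(yw)]); print("heel pred",eye[:2]+34*Y)
E
```

```text
edge [682.31247768  64.00969943  83.        ] [461.39753632  19.96262338  83.        ] y yaw -2.944788725415067
eye [597.25057167  37.04327599  73.        ]
104 ###.............##########............................
105 ####............#########.............................
106 ####...........##########.............................
107 #####...#...#.############............................
108 ######........############............................
109 ############################..........................
110 ############################..........................
111 #############################.........................
112 #############################.........................
113 #############################.........................
114 #############################.........................
115 #############################.........##.####.........
116 #############################.......##########........
117 ......................#######......############.......
118 ......................#######.....#############.......
119 ......................#######...###############.......
[... 804 characters left out ...]
......................
134 #......#######################........................
135 #......######################.........................
136 #.....#####################...........................
137 #....####################.............................
138 #....###############...##.............................
139 #.....############.....###............................
140 #.....##########......####............................
141 #......######.........####............................
265
[565.3103453   31.64958311 112.        ] [585.95633553   3.10724169 112.        ]
[566.21048547  31.36700451 129.        ] [585.66465408   4.47231377 129.        ]
heel pred [563.91883474  30.33542138]
```

>>> {"method": "move_arm", "body": {"moves": [0.243,0.029,0,0,0.243,0.029,0,0,0,0,0,0.105,0,0,0,0.105,0,0,0,0.105,0,0,0,0.105,0,0,0,0.105,0,0,0,0.105,0,0,0,0.1,0,0,0.3,0]}}

```text
t: 8.48
eef_pos: [576.4, 18.0, 193.6]
tcp_rot: [-3.137, -0.004, -0.948]
ft_force: [0.7, 0.0, -0.8]
opening: 0.316
grip_force: 0.0
```

```bash
python3 - <<'E'
from h import *
im=viewer.read_camera("wrist")[...,::-1]
cv2.imwrite("pics/w2.png",cv2.convertScaleAbs(cv2.resize(im,(700,525)),alpha=1.4))
s=monitor.state();print(s["eef_pos"],s["tcp_rot"],s["joints"])
E
```

```text
[573.16056123  18.12448063 186.38832646] [ 3.13788419  0.00321435 -0.94601715] [-8.35756181e-02  4.50243151e-01  1.71779092e+00  3.42322395e-05
  9.78466121e-01  2.43321271e+00]
```

View pics/w2.png

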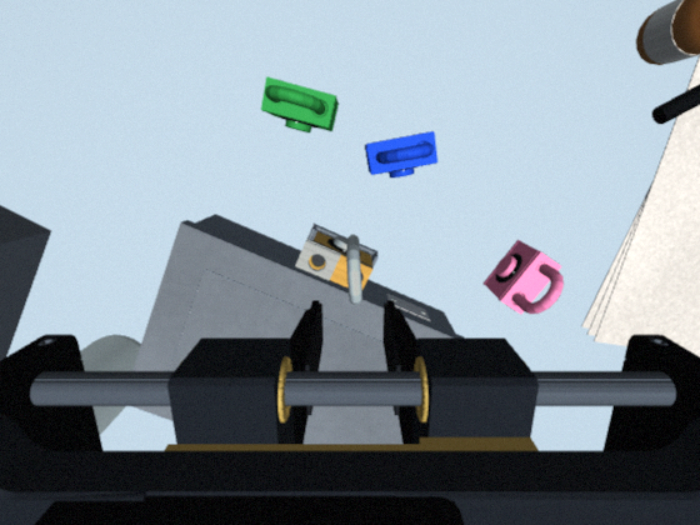

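>>> {"method": "move_arm", "body": {"moves": [0,0,0.2,0,0,0,0.16,0,0,0,0.1,0,0,0,0,0]}}

```text
t: 9.02
eef_pos: [574.6, 17.4, 122.3]
tcp_rot: [3.14, 0.001, -0.946]
ft_force: [0.4, -0.0, -0.5]
opening: 0.313
grip_force: 0.0
```

```bash
python3 - <<'E'
from h import *
im=viewer.read_camera("wrist")[...,::-1]; s=viewer.read_camera("side")[...,::-1]
c=np.hstack([cv2.resize(im[190:330,170:390],(400,255)),cv2.resize(s[120:260,200:340],(400,400))[:255]])
c=np.zeros((400,800,3),np.uint8);c[:255,:400]=cv2.resize(im[190:330,170:390],(400,255));c[:,400:]=cv2.resize(s[120:260,200:340],(400,400))
cv2.imwrite("pics/m3.png",cv2.convertScaleAbs(c,alpha=1.5));print(monitor.state()["eef_pos"])
E
```

```text
[575.20429654  17.15705403 123.54354747]
```

View pics/m3.png

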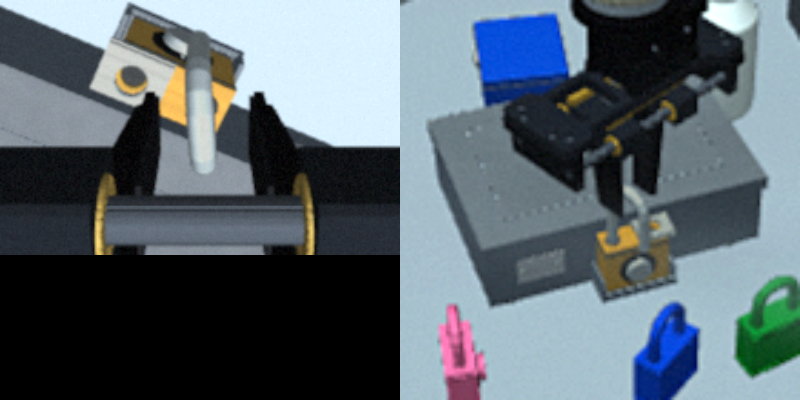

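>>> {"method": "move_arm", "body": {"moves": [0,0,0.04,0,0,0,0,0,0,0,0,0], "claw": 15}}

```text
t: 9.5
eef_pos: [574.9, 16.9, 117.0]
tcp_rot: [-3.141, -0.0, -0.947]
ft_force: [-0.2, -0.8, -0.2]
opening: 0.162
grip_force: 0.0
```

>>> {"method": "move_arm", "body": {"moves": [-0.0015,-0.0184,0,-0.104,-0.0015,-0.0184,0,-0.104,-0.0015,-0.0184,0,-0.104,-0.0015,-0.0184,0,-0.104,-0.0015,-0.0184,0,-0.104,-0.0015,-0.0184,0,-0.104,-0.0015,-0.0184,0,-0.104,0,0,0,0,0,0,0,0]}}

```text
t: 10.62
eef_pos: [581.6, 33.9, 116.9]
tcp_rot: [3.141, -0.0, 0.193]
ft_force: [-0.3, 0.2, -0.5]
opening: 0.155
grip_force: 0.1
```

>>> {"method": "move_arm", "body": {"moves": [0,0,0,-0.002,0,0,0,0,0,0,0,0,0,0,0,0], "claw": 4}}

```text
t: 11.12
eef_pos: [581.6, 34.0, 116.9]
tcp_rot: [3.142, -0.0, 0.2]
ft_force: [0.2, -0.6, 0.8]
opening: 0.086
grip_force: 30.0
```

```bash
python3 - <<'E'
from h import *
im=viewer.read_camera("wrist")[...,::-1]; s=viewer.read_camera("side")[...,::-1]
c=np.zeros((400,800,3),np.uint8);c[:255,:400]=cv2.resize(im[190:330,170:390],(400,255));c[:,400:]=cv2.resize(s[140:230,240:330],(400,400),interpolation=cv2.INTER_CUBIC)
cv2.imwrite("pics/m4.png",cv2.convertScaleAbs(c,alpha=1.5))
E
```

```text
(no output)
```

View pics/m4.png

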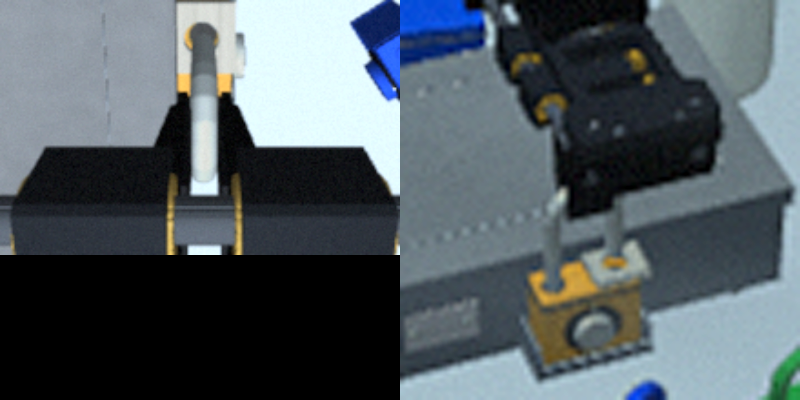

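>>> {"method": "move_arm", "body": {"moves": [0,0,0.01,0,0,0,0.01,0,0,0,0.01,0]}}

```text
t: 11.6
eef_pos: [581.6, 34.1, 112.2]
tcp_rot: [3.142, -0.0, 0.2]
ft_force: [0.1, 0.4, 3.1]
opening: 0.089
grip_force: 30.0
```

>>> {"method": "move_arm", "body": {"moves": [0,0,0.01,0,0,0,0.01,0]}}

```text
t: 11.85
eef_pos: [581.6, 34.0, 109.2]
tcp_rot: [3.141, -0.0, 0.2]
ft_force: [-0.6, 1.1, 2.6]
opening: 0.088
grip_force: 30.0
```

>>> {"method": "move_arm", "body": {"moves": [0,0,0.01,0,0,0,0.01,0]}}

```text
t: 12.1
eef_pos: [581.6, 34.0, 106.3]
tcp_rot: [3.141, -0.0, 0.2]
ft_force: [-0.1, 1.3, 2.0]
opening: 0.09
grip_force: 30.0
```

>>> {"method": "move_arm", "body": {"moves": [0,0,0.01,0,0,0,0.005,0]}}

```text
t: 12.35
eef_pos: [581.6, 34.0, 104.0]
tcp_rot: [3.141, -0.0, 0.2]
ft_force: [0.2, 1.7, 2.9]
opening: 0.088
grip_force: 30.0
```

>>> {"method": "move_arm", "body": {"moves": [0,0,0.004,0]}}

```text
t: 12.48
eef_pos: [581.6, 34.0, 103.5]
tcp_rot: [3.142, -0.0, 0.2]
ft_force: [-0.0, 0.0, 3.5]
opening: 0.089
grip_force: 30.0
```

>>> {"method": "move_arm", "body": {"moves": [0,0,0.004,0]}}

```text
t: 12.6
eef_pos: [581.6, 34.0, 102.9]
tcp_rot: [3.141, -0.0, 0.2]
ft_force: [0.3, 2.1, 3.1]
opening: 0.089
grip_force: 30.0
```

>>> {"method": "move_arm", "body": {"moves": [0,0,0.004,0]}}

```text
t: 12.72
eef_pos: [581.6, 34.0, 102.3]
tcp_rot: [3.141, -0.0, 0.2]
ft_force: [-0.3, 0.8, 2.1]
opening: 0.089
grip_force: 30.0
```

>>> {"method": "move_arm", "body": {"moves": [0,0,0.004,0]}}

```text
t: 12.85
eef_pos: [581.6, 34.0, 101.6]
tcp_rot: [3.141, -0.0, 0.2]
ft_force: [0.7, 0.5, 3.9]
opening: 0.089
grip_force: 30.0
```

>>> {"method": "move_arm", "body": {"moves": [0,0,0.004,0]}}

```text
t: 12.98
eef_pos: [581.6, 34.0, 101.0]
tcp_rot: [3.141, -0.0, 0.2]
ft_force: [-0.8, 1.1, 3.4]
opening: 0.088
grip_force: 30.0
```

>>> {"method": "move_arm", "body": {"moves": [0,0,0.004,0]}}

```text
t: 13.1
eef_pos: [581.6, 34.0, 100.4]
tcp_rot: [3.141, -0.0, 0.2]
ft_force: [-0.5, 1.4, 3.5]
opening: 0.086
grip_force: 30.0
```

>>> {"method": "move_arm", "body": {"moves": [0,0,0.004,0]}}

```text
t: 13.22
eef_pos: [581.6, 34.0, 99.9]
tcp_rot: [3.141, -0.0, 0.2]
ft_force: [-0.2, 1.3, 3.7]
opening: 0.089
grip_force: 30.0
```

>>> {"method": "move_arm", "body": {"moves": [0,0,0.004,0]}}

```text
t: 13.35
eef_pos: [581.6, 34.0, 99.3]
tcp_rot: [3.141, -0.0, 0.2]
ft_force: [0.4, 0.9, 5.2]
opening: 0.088
grip_force: 30.0
```

>>> {"method": "move_arm", "body": {"moves": [0,0,0.004,0]}}

```text
t: 13.48
eef_pos: [581.7, 34.0, 98.8]
tcp_rot: [3.141, -0.0, 0.2]
ft_force: [-0.3, 1.4, 6.4]
opening: 0.088
grip_force: 30.0
```

>>> {"method": "move_arm", "body": {"moves": [0,0,0.004,0]}}

```text
t: 13.6
eef_pos: [581.7, 34.0, 98.3]
tcp_rot: [3.141, -0.001, 0.2]
ft_force: [0.0, 1.7, 6.7]
opening: 0.087
grip_force: 30.0
```

>>> {"method": "move_arm", "body": {"moves": [0,0,0.004,0]}}

```text
t: 13.72
eef_pos: [581.8, 34.0, 97.8]
tcp_rot: [3.141, -0.001, 0.2]
ft_force: [-0.2, 1.8, 8.9]
opening: 0.089
grip_force: 30.0
```

>>> {"method": "move_arm", "body": {"moves": [0,0,0.004,0]}}

```text
t: 13.85
eef_pos: [581.9, 34.1, 97.3]
tcp_rot: [3.141, -0.001, 0.2]
ft_force: [0.2, 2.1, 9.1]
opening: 0.089
grip_force: 30.0
```

>>> {"method": "move_arm", "body": {"moves": [0,0,0.003,0]}}

```text
t: 13.98
eef_pos: [582.0, 34.1, 97.0]
tcp_rot: [3.141, -0.001, 0.2]
ft_force: [-0.6, 1.8, 11.1]
opening: 0.09
grip_force: 30.0
```

>>> {"method": "move_arm", "body": {"moves": [0,0,0.003,0]}}

```text
t: 14.1
eef_pos: [582.0, 34.0, 96.7]
tcp_rot: [3.141, -0.001, 0.2]
ft_force: [0.5, 1.9, 4.6]
opening: 0.086
grip_force: 30.0
```

>>> {"method": "move_arm", "body": {"moves": [0,0,0.002,0]}}

```text
t: 14.22
eef_pos: [582.0, 34.0, 96.1]
tcp_rot: [3.141, -0.001, 0.2]
ft_force: [1.3, 1.7, 7.9]
opening: 0.087
grip_force: 30.0
```

>>> {"method": "move_arm", "body": {"moves": [0,0,0,0,0,0,0,0,0,0,0,0], "claw": 25}}

```text
t: 14.6
eef_pos: [581.3, 33.9, 95.4]
tcp_rot: [3.142, 0.001, 0.2]
ft_force: [-0.1, -0.7, 0.2]
opening: 0.259
grip_force: 0.0
```

>>> {"method": "move_arm", "body": {"moves": [0,0,-0.1,0,0,0,-0.3,0,0,0,-0.35,0,0,0,-0.3,0,-0.25,0,0,0,-0.25,0,0,0,0,0,0,0,0,0,0,0]}}

```text
t: 15.6
eef_pos: [508.7, 19.1, 254.1]
tcp_rot: [3.141, -0.002, 0.2]
ft_force: [0.1, 0.5, -0.7]
opening: 0.263
grip_force: 0.0
```

```bash
python3 - <<'E'
from h import *
im=viewer.read_camera("wrist")[...,::-1]; s=viewer.read_camera("side")[...,::-1]
c=np.zeros((400,800,3),np.uint8);c[:255,:400]=cv2.resize(im[40:180,170:390],(400,255));c[:,400:]=cv2.resize(s[140:230,240:330],(400,400),interpolation=cv2.INTER_CUBIC)
cv2.imwrite("pics/m5.png",cv2.convertScaleAbs(c,alpha=1.5))
b=np.array([580.6,33.7,0]);print([ (240-240+ (proj("side",b+[0,0,5+z])-[240,140])*400/90+[400,0]) for z in (128,106,97)])
E
```

```text
[array([578.32989329, 181.42659147]), array([578.65981899, 214.29761959]), array([578.79224353, 227.49128993])]
```

View pics/m5.png

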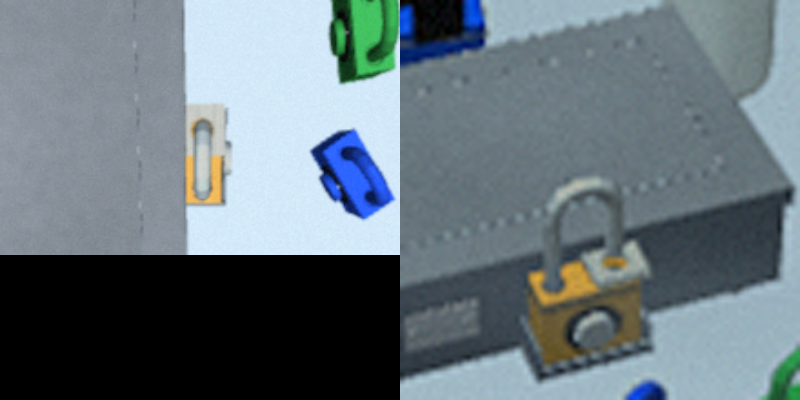

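>>> {"method": "move_arm", "body": {"moves": [0.247,0,0,0,0.247,0,0,0,0,0,0.3,0,0,0,0.26,0,0,0,0.2,0,0,0,0,0,0,0,0,0], "claw": 0}}

```text
t: 16.58
eef_pos: [581.4, 33.9, 140.0]
tcp_rot: [3.141, -0.001, 0.2]
ft_force: [0.5, 0.3, 0.2]
opening: 0.005
grip_force: 0.0
```

>>> {"method": "move_arm", "body": {"moves": [0,0,0.01,0,0,0,0.01,0,0,0,0,0]}}

```text
t: 16.95
eef_pos: [580.7, 33.8, 136.5]
tcp_rot: [3.141, -0.0, 0.2]
ft_force: [-0.3, 1.0, -0.6]
opening: 0.003
grip_force: 0.0
```

>>> {"method": "move_arm", "body": {"moves": [0,0,0.01,0,0,0,0.01,0,0,0,0,0]}}

```text
t: 17.32
eef_pos: [580.7, 33.8, 133.2]
tcp_rot: [3.141, -0.0, 0.2]
ft_force: [0.3, 0.6, 2.5]
opening: 0.003
grip_force: 0.9
```

>>> {"method": "move_arm", "body": {"moves": [0,0,0.01,0,0,0,0.01,0,0,0,0.01,0]}}

```text
t: 17.7
eef_pos: [580.8, 33.8, 128.6]
tcp_rot: [3.141, -0.0, 0.2]
ft_force: [-0.2, -0.3, 2.4]
opening: 0.004
grip_force: 1.2
```

>>> {"method": "move_arm", "body": {"moves": [0,0,0.01,0,0,0,0.01,0,0,0,0.01,0]}}

```text
t: 18.08
eef_pos: [580.7, 33.8, 124.1]
tcp_rot: [3.141, -0.0, 0.2]
ft_force: [-0.2, -0.4, 3.3]
opening: 0.004
grip_force: 1.5
```

>>> {"method": "move_arm", "body": {"moves": [0,0,0.01,0,0,0,0.01,0]}}

```text
t: 18.32
eef_pos: [580.7, 33.8, 121.1]
tcp_rot: [3.141, -0.0, 0.2]
ft_force: [0.3, 0.6, 3.4]
opening: 0.006
grip_force: 1.6
```

>>> {"method": "move_arm", "body": {"moves": [0,0,0.007,0]}}

```text
t: 18.45
eef_pos: [580.7, 33.8, 120.1]
tcp_rot: [3.141, -0.0, 0.2]
ft_force: [0.5, 0.4, 2.9]
opening: 0.004
grip_force: 1.7
```

>>> {"method": "move_arm", "body": {"moves": [0,0,0.005,0]}}

```text
t: 18.58
eef_pos: [580.7, 33.8, 119.3]
tcp_rot: [3.141, -0.0, 0.2]
ft_force: [0.3, 0.2, 3.4]
opening: 0.004
grip_force: 1.7
```

>>> {"method": "move_arm", "body": {"moves": [0,0,0.005,0]}}

```text
t: 18.7
eef_pos: [580.7, 33.9, 118.6]
tcp_rot: [3.142, -0.0, 0.2]
ft_force: [-0.1, 1.1, 3.1]
opening: 0.003
grip_force: 1.8
```

>>> {"method": "move_arm", "body": {"moves": [0,0,0.005,0]}}

```text
t: 18.82
eef_pos: [580.7, 33.8, 117.9]
tcp_rot: [3.141, -0.0, 0.2]
ft_force: [-0.1, 0.5, 3.6]
opening: 0.006
grip_force: 1.8
```

>>> {"method": "move_arm", "body": {"moves": [0,0,0.005,0]}}

```text
t: 18.95
eef_pos: [580.7, 33.8, 117.1]
tcp_rot: [3.141, -0.0, 0.2]
ft_force: [1.8, -0.5, 3.2]
opening: 0.005
grip_force: 1.9
```

>>> {"method": "move_arm", "body": {"moves": [0,0,0.005,0]}}

```text
t: 19.08
eef_pos: [580.7, 33.8, 116.3]
tcp_rot: [3.141, -0.0, 0.2]
ft_force: [0.7, 0.0, 4.6]
opening: 0.003
grip_force: 2.2
```

>>> {"method": "move_arm", "body": {"moves": [0,0,0.004,0]}}

```text
t: 19.2
eef_pos: [580.8, 33.8, 115.8]
tcp_rot: [3.141, -0.0, 0.2]
ft_force: [0.7, 0.3, 5.8]
opening: 0.005
grip_force: 2.8
```

>>> {"method": "move_arm", "body": {"moves": [0,0,0.004,0]}}

```text
t: 19.32
eef_pos: [580.8, 33.8, 115.4]
tcp_rot: [3.141, -0.001, 0.2]
ft_force: [1.5, 0.2, 7.4]
opening: 0.005
grip_force: 3.6
```

>>> {"method": "move_arm", "body": {"moves": [0,0,0.004,0]}}

```text
t: 19.45
eef_pos: [581.0, 33.8, 114.9]
tcp_rot: [3.141, -0.001, 0.2]
ft_force: [1.2, 1.2, 7.6]
opening: 0.005
grip_force: 3.6
```

>>> {"method": "move_arm", "body": {"moves": [0,0,0.004,0]}}

```text
t: 19.58
eef_pos: [581.1, 33.9, 114.4]
tcp_rot: [3.141, -0.001, 0.2]
ft_force: [0.2, 0.2, 8.0]
opening: 0.001
grip_force: 3.9
```

>>> {"method": "move_arm", "body": {"moves": [0,0,0.003,0]}}

```text
t: 19.7
eef_pos: [581.2, 33.8, 114.1]
tcp_rot: [3.141, -0.001, 0.2]
ft_force: [-0.2, 0.4, 10.9]
opening: 0.003
grip_force: 5.2
```

>>> {"method": "move_arm", "body": {"moves": [0,0,0.003,0]}}

```text
t: 19.82
eef_pos: [581.2, 33.8, 113.7]
tcp_rot: [3.141, -0.002, 0.2]
ft_force: [2.0, 0.4, 7.3]
opening: 0.003
grip_force: 3.7
```

>>> {"method": "move_arm", "body": {"moves": [0,0,0.003,0]}}

```text
t: 19.95
eef_pos: [581.3, 33.8, 113.3]
tcp_rot: [3.141, -0.002, 0.2]
ft_force: [0.2, 0.9, 10.8]
opening: 0.006
grip_force: 5.3
```

>>> {"method": "move_arm", "body": {"moves": [0,0,0.003,0]}}

```text
t: 20.08
eef_pos: [581.4, 33.8, 113.1]
tcp_rot: [3.141, -0.002, 0.2]
ft_force: [0.6, -0.9, 12.9]
opening: 0.002
grip_force: 6.6
```

>>> {"method": "move_arm", "body": {"moves": [0,0,0.003,0]}}

```text
t: 20.2
eef_pos: [581.2, 33.8, 112.4]
tcp_rot: [3.141, -0.002, 0.2]
ft_force: [1.5, 0.7, 7.1]
opening: 0.006
grip_force: 3.5
```

>>> {"method": "move_arm", "body": {"moves": [0,0,0.003,0]}}

```text
t: 20.32
eef_pos: [581.3, 33.8, 111.9]
tcp_rot: [3.141, -0.002, 0.2]
ft_force: [0.4, 0.7, 9.1]
opening: 0.003
grip_force: 5.0
```

>>> {"method": "move_arm", "body": {"moves": [0,0,0.002,0]}}

```text
t: 20.45
eef_pos: [581.4, 33.9, 111.8]
tcp_rot: [3.141, -0.002, 0.2]
ft_force: [0.3, -0.0, 11.3]
opening: 0.003
grip_force: 5.6
```

>>> {"method": "move_arm", "body": {"moves": [0,0,0.002,0]}}

```text
t: 20.58
eef_pos: [581.4, 33.8, 111.6]
tcp_rot: [3.141, -0.002, 0.2]
ft_force: [-0.2, 1.1, 12.9]
opening: 0.006
grip_force: 6.4
```

>>> {"method": "move_arm", "body": {"moves": [0,0,-0.013,0,0,0,-0.013,0]}}

```text
t: 20.82
eef_pos: [580.8, 33.8, 114.6]
tcp_rot: [3.141, -0.0, 0.2]
ft_force: [1.6, 0.7, 2.7]
opening: 0.005
grip_force: 1.3
```

>>> {"method": "move_arm", "body": {"moves": [0,0,-0.013,0]}}

```text
t: 20.95
eef_pos: [580.6, 33.8, 116.5]
tcp_rot: [3.142, 0.0, 0.2]
ft_force: [0.8, -0.2, 3.8]
opening: 0.004
grip_force: 1.8
```

>>> {"method": "move_arm", "body": {"moves": [0,0,0.006,0,0,0,0.006,0,0,0,0.006,0]}}

```text
t: 21.32
eef_pos: [581.0, 33.8, 114.2]
tcp_rot: [3.141, -0.001, 0.2]
ft_force: [0.2, 0.3, 8.7]
opening: 0.004
grip_force: 4.4
```

>>> {"method": "move_arm", "body": {"moves": [0,0,0.004,0,0,0,0.004,0]}}

```text
t: 21.58
eef_pos: [581.1, 33.8, 113.1]
tcp_rot: [3.141, -0.001, 0.2]
ft_force: [1.9, 1.3, 8.5]
opening: 0.003
grip_force: 4.2
```

>>> {"method": "move_arm", "body": {"moves": [0,0,0.004,0]}}

```text
t: 21.7
eef_pos: [581.2, 33.8, 112.7]
tcp_rot: [3.141, -0.002, 0.2]
ft_force: [1.7, -0.3, 12.4]
opening: 0.007
grip_force: 6.2
```

>>> {"method": "move_arm", "body": {"moves": [0,0,0.003,0]}}

```text
t: 21.82
eef_pos: [581.3, 33.8, 112.5]
tcp_rot: [3.141, -0.002, 0.2]
ft_force: [0.5, 0.8, 15.1]
opening: 0.005
grip_force: 7.3
```

>>> {"method": "move_arm", "body": {"moves": [0,0,0.003,0]}}

```text
t: 21.95
eef_pos: [581.1, 33.8, 111.6]
tcp_rot: [3.141, -0.001, 0.2]
ft_force: [2.0, 0.8, 7.8]
opening: 0.008
grip_force: 3.8
```

>>> {"method": "move_arm", "body": {"moves": [0,0,0.003,0]}}

```text
t: 22.08
eef_pos: [581.2, 33.8, 111.1]
tcp_rot: [3.141, -0.001, 0.2]
ft_force: [1.6, 0.9, 9.2]
opening: 0.0
grip_force: 4.4
```

>>> {"method": "move_arm", "body": {"moves": [0,0,0.003,0]}}

```text
t: 22.2
eef_pos: [581.2, 33.8, 110.8]
tcp_rot: [3.141, -0.001, 0.2]
ft_force: [0.1, 0.9, 9.9]
opening: 0.001
grip_force: 5.0
```

>>> {"method": "move_arm", "body": {"moves": [0,0,0.003,0]}}

```text
t: 22.32
eef_pos: [581.2, 33.8, 110.5]
tcp_rot: [3.141, -0.002, 0.2]
ft_force: [1.0, 1.1, 12.0]
opening: 0.005
grip_force: 5.7
```

>>> {"method": "move_arm", "body": {"moves": [0,0,0.002,0]}}

```text
t: 22.45
eef_pos: [580.7, 33.8, 109.8]
tcp_rot: [3.141, -0.0, 0.2]
ft_force: [-1.9, -0.5, 2.2]
opening: 0.004
grip_force: 1.5
```

>>> {"method": "move_arm", "body": {"moves": [0,0,0.002,0]}}

```text
t: 22.58
eef_pos: [580.0, 33.7, 108.9]
tcp_rot: [-3.141, 0.001, 0.2]
ft_force: [-1.8, 0.1, 4.8]
opening: -0.001
grip_force: 2.3
```

>>> {"method": "move_arm", "body": {"moves": [0,0,0.003,0]}}

```text
t: 22.7
eef_pos: [580.3, 33.8, 108.5]
tcp_rot: [-3.142, 0.001, 0.2]
ft_force: [-1.6, 0.0, 4.4]
opening: 0.005
grip_force: 2.4
```

Test for the catch by backing off.

>>> {"method": "move_arm", "body": {"moves": [0,0,-0.013,0,0,0,-0.013,0,0,0,0,0]}}

```text
t: 23.08
eef_pos: [580.8, 33.9, 112.6]
tcp_rot: [3.141, -0.0, 0.2]
ft_force: [1.2, -0.1, -0.3]
opening: 0.003
grip_force: 0.0
```

Force gone at 4 mm up, so it is caught. Withdraw and check.

>>> {"method": "move_arm", "body": {"moves": [0,0,-0.1,0,0,0,-0.3,0,0,0,-0.35,0,0,0,-0.3,0,-0.25,0,0,0,-0.25,0,0,0,0,0,0,0,0,0,0,0]}}

```text
t: 24.08
eef_pos: [507.8, 18.9, 271.0]
tcp_rot: [3.141, -0.002, 0.2]
ft_force: [-0.0, 0.4, 0.4]
opening: 0.003
grip_force: 0.0
```

```bash
python3 - <<'E'
from h import *
s=viewer.read_camera("side")[...,::-1]; cv2.imwrite("pics/m6.png",cv2.convertScaleAbs(cv2.resize(s[140:230,240:330],(400,400),interpolation=cv2.INTER_CUBIC),alpha=1.5))
E
```

```text
(no output)
```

View pics/m6.png

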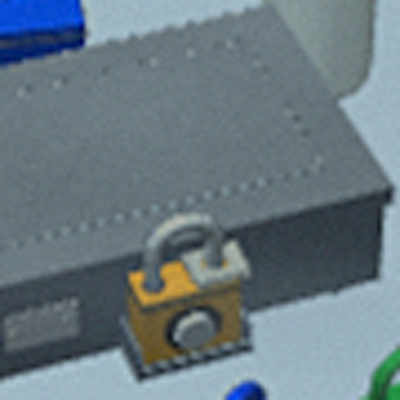

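The picture shows the shackle held down, with the top of its bow at about row 215 where it was at about 180 before. The lid is shut.

```bash
python3 -c "
from cell import order; print(order.job_done())"
```

```text
the job is handed in; nothing more can be done
None
```

The box is locked and the job handed in: the lid is shut, and the shackle clicked home on the second press (the first sprang back up) and stayed down when let go; the hand-in gave no verdict, and my first push on the lid peaked at about 62 N sideways on the fingers, above the 40 N allowed for the arm and gripper body, with no failure reported.

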